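# Turn the drained heater block over, load it and switch on its bay

### The job

One heater block was rinsed and left upside down on the drain mat, its plain base with the red stripe showing. Turn it over so that its wells face up, set it without dropping it into the empty bay of the block heater so that it rests flat on the bare copper plate, let go, and then switch that bay's toggle fully on. Leave the other toggles off and the other blocks and the glassware where they are.

Things in the scene. Friction and masses are not known exactly. Their poses are not given: they have to be found in the camera images.
- block_center (a point): centre of the block to load: solid aluminium, 240 g, 64 (own x) x 44 (own y) x 40 mm (own z), on the drain mat. Own +z points out of the face with six 15 mm wells, so it points down at the start; the opposite face, up at the start, is plain with a red stripe. It stands by itself on any face; the bare desk between mat and heater is clear, for turning it over
- heater: white block heater, fixed, 200 deep (own x) x 250 wide (own y); origin: centre of its underside. Front = own -x. Deck 80 mm high. In the deck's rear half three bays, pockets 70 (own x) x 50 mm, 12 mm deep, 72 mm apart along own y: 3 mm room all round a block lying along own x, which then stands 28 mm out of the deck. Toggles in the front half
- plate_top (a point): centre of the top of the bare copper heating plate at the floor of the empty bay, 68 mm above the desk; axes as the heater's. Which of the three bays is empty varies; the other two hold blocks
- bay_left (a point): centre of the floor of the left (+y of the heater's frame, 72 mm from the middle) bay, 68 mm above the desk; axes as the heater's
- bay_middle (a point): centre of the floor of the middle bay, 68 mm above the desk; axes as the heater's
- bay_right (a point): centre of the floor of the right (-y of the heater's frame, 72 mm from the middle) bay, 68 mm above the desk; axes as the heater's
- lever_left (a joint): angle of the left toggle, the switch of the left bay (a white line joins them): 0 = off, leaning 0.42 rad from upright to the heater's own -x; 0.84 = fully on, leaning as far to own +x (the bays). Needs about 1.2 N at the tip and stays where it is left
- lever_middle (a joint): angle of the middle toggle, the switch of the middle bay (a white line joins them): 0 = off, leaning 0.42 rad from upright to the heater's own -x; 0.84 = fully on, leaning as far to own +x (the bays). Needs about 1.2 N at the tip and stays where it is left
- lever_right (a joint): angle of the right toggle, the switch of the right bay (a white line joins them): 0 = off, leaning 0.42 rad from upright to the heater's own -x; 0.84 = fully on, leaning as far to own +x (the bays). Needs about 1.2 N at the tip and stays where it is left
- tip_left (a point): tip of the left toggle's round steel handle with black sleeve, 30 mm long, 6 to 9 mm thick. Its pivot is at deck height, 55 mm to own -x of the heater's centre, 32 mm to own +y of the mid-line; toggles are 32 mm apart
- tip_middle (a point): tip of the middle toggle's round steel handle with black sleeve, 30 mm long, 6 to 9 mm thick. Its pivot is at deck height, 55 mm to own -x of the heater's centre, on the mid-line; toggles are 32 mm apart
- tip_right (a point): tip of the right toggle's round steel handle with black sleeve, 30 mm long, 6 to 9 mm thick. Its pivot is at deck height, 55 mm to own -x of the heater's centre, 32 mm to own -y of the mid-line; toggles are 32 mm apart
- mat: dark ribbed rubber drain mat, 270 (own x) x 170 (own y) x 4 mm, fixed; origin at the centre of its underside
- spare: another aluminium block of the same size with twelve 8 mm wells, on the drain mat, wells up; stays there. Origin at the centre of its underside
- block_b: block standing in one bay of the heater, 64 x 44 x 40 mm, with blue-capped tubes standing 6 mm out of its top; origin at the centre of its underside. Leave it
- block_c: block standing in another bay, the same but with yellow-capped tubes; origin at the centre of its underside. Leave it
- beaker: glass beaker, 68 mm across, 85 mm high; origin at the centre of its underside. Bystander
- petri: closed glass petri dish, 93 mm across, 16 mm high; origin at the centre of its underside. Bystander
- reagent: amber bottle with black cap, 54 mm across, 105 mm high; origin at the centre of its underside. Bystander
- vial: small corked vial, 24 mm across, 60 mm high; origin at the centre of its underside. Bystander
Things that resemble listed ones, but are neither listed nor needed, are in the scene too. What is shaped like the part that bears block_center but green is not meant.

How it is judged:
By the outcome, as a careful person would: the job done as asked, in the order asked, and still so for the second after the job is handed in, with the robot touching nothing.
It also fails if it takes over 72 s, if anything falls off the work surface, if the arm or the gripper's body presses on something with over 40 N, if the wrist force passes 120 N, or if a joint passes its speed limit or range.

### The arm

A 6-joint arm with a two-finger parallel gripper is mounted at the origin on the work surface. World frame = base frame: x ahead of the robot, y to its left, z up, the work surface at z = 0. Lengths are in mm, angles in rad, forces in N, time in s.
With the tool pointing down it reaches from about 300 to 775 mm from the base axis. Payload 14.6 kg.
Tool frame: the origin (TCP) lies on the front face of the gripper's body, between the roots of the fingers; the fingertips stand 97 mm ahead of it and the grasp point (between the pads) lies 78 mm ahead of it; z points along the fingers, y is the line along which they close (so a half turn about z gives the same grasp; the last joint's range is limited). The gripper opens to 94 mm and grips with 3 to 60 N. Pads are 16 mm wide; open, the fingers measure 119 mm over their backs; the gripper's body (75 mm by 177 mm) begins 78 mm behind the grasp point.
Start: joints at [-1.329, 0.3, 1.521, -0, 1.321, -0.067], TCP at [167.147, -523.977, 302.646] pointing down, gripper open.
Joint ranges: [-3.03, 3.03], [-0.79, 2.21], [0.23, 2.52], [-1.04, 4.18], [0, 3.07], [-2.55, 2.55]. Speed limits (rad/s): [2.22, 2.22, 2.57, 3.14, 3.14, 3.14].

### API

Orientations are given as [roll, pitch, yaw] about the fixed x, y, z axes, in that order (R = Rz(yaw) Ry(pitch) Rx(roll)).
In Python, from cell import * gives the robot as it stands.
- The arm moves only by the tool carry_out, never from a script. Its arguments are lists of equal length, an entry for each row: "slide": the shift along the world's x, y, z scaled (see below), a list of three; "dr": the turn, a rotation vector about the world's x, y, z scaled (see below), a list of three; "gripper": the opening in per cent of the stroke, from 0 (shut) to 100 (fully open). A call has 1 to 10 rows; each row is the pose to reach, as a shift and turn from the pose commanded when the call began, turning the shorter way round; what a row does not reach only later rows make up. The controller multiplies each number of a shift by 0.25 m and each number of a turn by 360 degrees. A row lasts 1/12 s, in which the tool goes at most 41.7 mm and 7.16 degrees, less where a joint would pass 70% of its speed; a pose out of reach is approached as far as the arm can. A call with a number of a shift or a turn outside -1 to 1 is refused whole. A call with a gripper value outside its range is refused whole. The fingers move at their own pace and stop on an object; "newtons" is the grip in N (left out, the last holds). Time passes only in rows, so rows that repeat a pose let the fingers close. It gives the time, the measured TCP pose, the force, the opening and the grip force at its end, in the units of the state.
- read_state(): the state, without advancing time (a new reading comes with each control period).
- camera(name): name is "side" or "top" or "wrist"; returns the picture (400x640x3 uint8, red, green, blue); there is no depth.
- camera_model(name): a dict with "vfov" (degrees; the focal length in pixels is half the picture's height over the tangent of half this angle, whatever the lens; pixels are square), "cx", "cy" (the principal point, pixels), "R" (3x3) and "t" (3): a world point X has camera coordinates R X + t. Camera axes: x right, y down, z forward; pixel columns grow to the right and rows downward; lengths in mm; the calibration is good to about 2 mm. A picture is of the moment at which its call begins: read the wrist's pose just before it. camera_model takes no time and is no camera call; for the wrist camera it gives the pose at the moment of the call.
- sign_off(): hands the job in; it is judged then, once.
The state is a dict: "clock": time; "joints": joint angles; "qd": joint speeds; "effort": joint torques, N m; "eef_pos": TCP position; "eef_rot": TCP orientation; "wrist_force": force on the tool from outside, world axes, zero at the start; "moment": the same for the moment, N m; "finger_gap": finger opening in mm; "finger_force": force on a finger pad.
Only numpy, scipy, OpenCV 4.12 (cv2) and the standard library are available. Lean on these libraries where they do the work, as an engineer would, in place of code of your own. Each camera call takes 0.05 s, during which the arm holds its last target. There are 200 camera calls.

## Working session

There is one attempt and no reset: what is moved stays moved. The work goes in short steps, Python scripts to look and compute and a tool call to move; the robot and the scene stay as the last step left them, time stands still between calls to the robot, and variables do not carry over. Pictures are saved under pics/ and viewed, at most 10 in all, crops included, and the job is handed in when it is done.

Besides the shell and the picture viewer there is one more tool, called in YAML: its name, and indented under it one key for each argument. carry_out: Moves the arm, as the interface text tells. Its arguments: {"type":"object","properties":{"slide":{"type":"array","items":{"type":"array","items":{"type":"number","minimum":-1,"maximum":1}}},"dr":{"type":"array","items":{"type":"array","items":{"type":"number","minimum":-1,"maximum":1}}},"gripper":{"type":"array","items":{"type":"number"}},"newtons":{"type":"number"}},"required":["slide","dr","gripper"]}

```bash
mkdir -p pics; ls; python3 - <<'E'
from cell import *
import cv2, numpy as np
for n in("top","side"):
    im=camera(n); cv2.imwrite(f"pics/{n}0.png",im[:,:,::-1])
    m=camera_model(n); print(n,{k:np.round(v,4).tolist() if not isinstance(v,str) else v for k,v in m.items()})
print(read_state())
E
```

```text
pics
top {'vfov': 43.4783, 'cx': 321.1873, 'cy': 197.5336, 'R': [[-0.0209, -0.9997, -0.0154], [-0.9839, 0.0233, -0.1769], [0.1772, 0.0115, -0.9841]], 't': [18.5074, 571.191, 1859.4857]}
side {'vfov': 44.8941, 'cx': 317.3394, 'cy': 194.4272, 'R': [[-0.965, -0.2615, -0.0207], [-0.1284, 0.5398, -0.832], [0.2287, -0.8002, -0.5544]], 't': [580.1557, 152.6713, 1265.6844]}
{'clock': 0.1, 'joints': array([-1.32861403e+00,  3.00424912e-01,  1.52151484e+00, -3.50465419e-06,
        1.32067218e+00, -6.65989675e-02]), 'qd': array([-4.29044551e-04, -5.71437274e-04, -1.82536324e-03, -1.42794225e-03,
        6.02630353e-04, -3.27898247e-05]), 'effort': array([ 1.09152374e-03, -5.32644045e+01, -3.53284514e+01,  7.09357182e-02,
        2.34783848e-02, -8.21177673e-05]), 'eef_pos': array([ 167.11013523, -523.86368318,  302.13962861]), 'eef_rot': array([-3.14057541e+00, -6.44456394e-05,  3.08782104e-01]), 'wrist_force': array([-1.22922523,  0.32785709,  0.08941467]), 'moment': array([ 0.04588969, -0.021092  , -0.00640913]), 'finger_force': 0.0, 'finger_gap': 93.85128598456743}
```

View pics/top0.png

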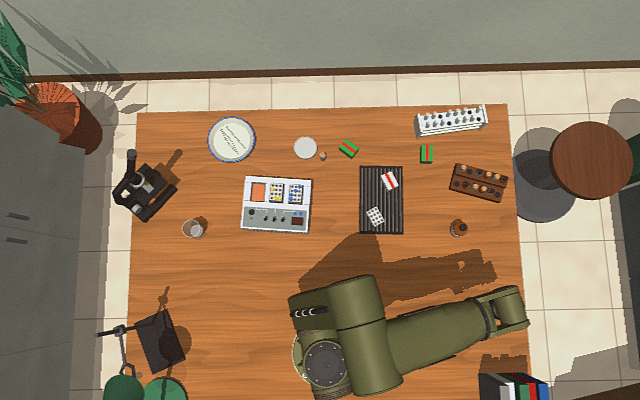

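View pics/side0.png

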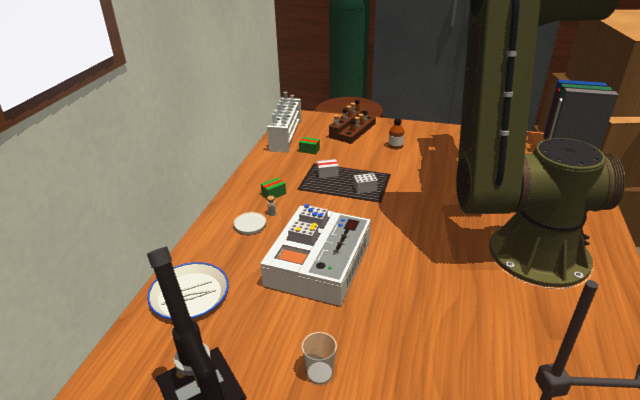

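```bash
cat > h.py <<'E'
from cell import *
import cv2, numpy as np
def ray(m,uv,z,H=400):
    f=H/2/np.tan(np.radians(m["vfov"])/2); R=np.array(m["R"]);t=np.array(m["t"])
    uv=np.atleast_2d(uv).astype(float)
    d=np.c_[(uv[:,0]-m["cx"])/f,(uv[:,1]-m["cy"])/f,np.ones(len(uv))]@R
    c=-R.T@t
    return c+d*((z-c[2])/d[:,2])[:,None]
def rect(mask,m,z,k=0):
    n,l,s,c=cv2.connectedComponentsWithStats(mask.astype(np.uint8))
    out=[]
    for i in np.argsort(-s[1:,4])[:4]+1:
        p=np.argwhere(l==i)[:,::-1]
        P=ray(m,p,z)[:,:2]
        (c0,sz,a)=cv2.minAreaRect(P.astype(np.float32))
        out.append((int(s[i,4]),c[i].round(1).tolist(),np.round(c0,1).tolist(),np.round(sz,1).tolist(),round(a,1),P.mean(0).round(1).tolist()))
    return out
E
python3 - <<'E'
from h import *
m=camera_model("top"); im=cv2.imread("pics/top0.png")
print("cam",(-np.array(m["R"]).T@m["t"]).round())
b,g,r=[im[:,:,i].astype(int) for i in range(3)]
roi=lambda x0,y0,x1,y1:np.pad(np.ones((y1-y0,x1-x0),bool),((y0,400-y1),(x0,640-x1)))
print("red",rect((r>150)&(g<90)&(b<90)&roi(360,160,405,235),m,44))
print("alu",rect((im.min(2)>100)&roi(360,160,405,235)|((r>150)&(g<90)&roi(360,160,405,235)),m,44))
print("heater",rect((im.min(2)>120)&roi(235,170,320,240),m,80))
print("plate",rect((r>200)&(g<140)&(b<90)&roi(248,180,269,204),m,68))
print("mat",rect((im.max(2)<70)&roi(350,160,408,238),m,4)[0])
a=cv2.resize(im[160:240,235:325],None,fx=6.6,fy=6.6,interpolation=2)[:,:590]
c=cv2.resize(im[160:240,358:406],None,fx=4,fy=6.6,interpolation=2)
cv2.imwrite("pics/crop1.png",np.hstack([a,c])[:600,:800])
E
```

```text
cam [ 233.  -16. 1931.]
red [(38, [389.3, 179.9], [635.0, -255.9], [62.3, 10.4], 23.6, [635.5, -257.0])]
alu [(533, [381.8, 198.9], [559.3, -225.0], [92.8, 235.5], 73.8, [562.6, -225.4]), (37, [362.0, 186.0], [614.4, -151.6], [0.0, 140.8], 88.0, [614.1, -151.6]), (36, [389.0, 212.5], [509.4, -250.3], [0.0, 134.3], 87.4, [509.1, -250.3]), (20, [400.0, 178.5], [639.9, -298.3], [0.0, 74.7], 87.2, [639.9, -298.3])]
heater [(2813, [275.6, 204.5], [546.9, 177.6], [253.6, 201.8], 84.8, [544.0, 176.6])]
plate [(191, [257.8, 192.2], [594.9, 244.6], [44.0, 63.1], 84.6, [594.6, 245.1])]
mat (1236, [380.4, 200.9], [568.2, -224.5], [167.3, 266.7], 88.0, [561.8, -223.8])
```

View pics/crop1.png

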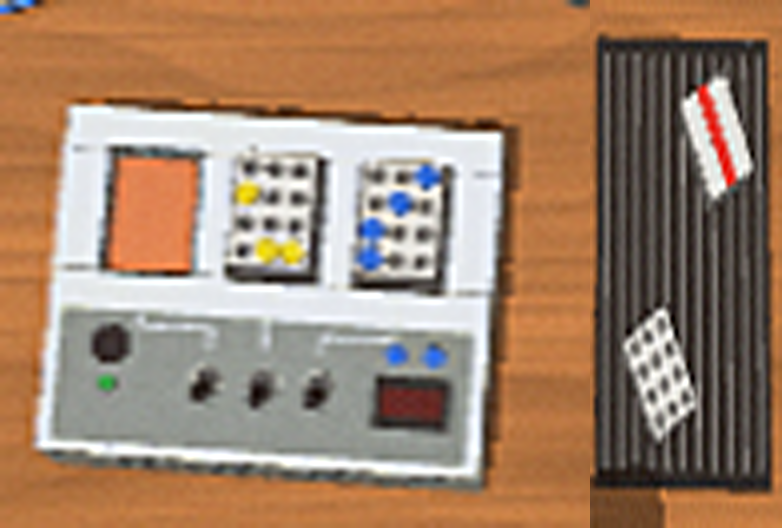

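The target is the aluminium block with a red stripe at top px (389,180). The two green striped ones at (348,148) and (427,154) are decoys, and the spare at (376,217) has its wells up. The crop confirms the red-striped one. The left bay at (258,192) is the empty one, and its toggle is the leftmost, at about (266,218).

```bash
cat >> h.py <<'E'
from scipy.spatial.transform import Rotation as Ro
def go(g,yaw,tilt=0):
    "numbers for a move to grasp point g; yaw, tilt in degrees (tilt>0: points to -x')"
    s=read_state(); R0=Ro.from_euler("xyz",s["eef_rot"])
    R1=Ro.from_euler("xyz",[180,tilt,yaw],degrees=True)
    p=np.array(g)-78*R1.as_matrix()[:,2]
    d=(R1*R0.inv()).as_rotvec()
    print(g,yaw,tilt,"slide",((p-s["eef_pos"])/250).round(4).tolist(),"dr",(d/2/np.pi).round(4).tolist())
def st():
    s=read_state(); R=Ro.from_euler("xyz",s["eef_rot"]).as_matrix()
    print(round(s["clock"],2),"grasp",(s["eef_pos"]+78*R[:,2]).round(1),"rot",np.degrees(s["eef_rot"]).round(1),"gap",round(s["finger_gap"],1),"F",s["wrist_force"].round(1),round(s["finger_force"],1))
E
python3 -c "
from h import *
st();go([620,-263,170],23.6)"
```

```text
0.1 grasp [ 167.1 -523.8  224.1] rot [-179.9   -0.    17.7] gap 93.9 F [-1.2  0.3  0.1] 0.0
[620, -263, 170] 23.6 0 slide [1.8116, 1.0435, -0.2166] dr [-0.0002, -0.0, 0.0164]
```

carry_out:
  slide:
    - [0.9,0.52,0]
    - [0.9,0.52,0]
    - [0.9,0.52,0]
    - [0.9,0.52,0]
    - [0.9,0.52,0]
    - [0.9,0.52,0]
    - [0.9,0.52,0]
  dr:
    - [0,0,0.016]
    - [0,0,0.016]
    - [0,0,0.016]
    - [0,0,0.016]
    - [0,0,0.016]
    - [0,0,0.016]
    - [0,0,0.016]
  gripper: [70,70,70,70,70,70,70]

```text
clock: 0.68
eef_pos: [395.9, -391.0, 302.3]
eef_rot: [-3.141, -0.001, 0.413]
wrist_force: [0.6, 0.4, -0.6]
finger_gap: 66.2
finger_force: 0.0
```

carry_out:
  slide:
    - [0.91,0.52,-0.21]
    - [0.91,0.52,-0.21]
    - [0.91,0.52,-0.21]
    - [0.91,0.52,-0.21]
    - [0.91,0.52,-0.21]
    - [0.91,0.52,-0.21]
    - [0.91,0.52,-0.21]
    - [0.91,0.52,-0.21]
    - [0.91,0.52,-0.21]
    - [0.91,0.52,-0.21]
  dr:
    - [0,0,0]
    - [0,0,0]
    - [0,0,0]
    - [0,0,0]
    - [0,0,0]
    - [0,0,0]
    - [0,0,0]
    - [0,0,0]
    - [0,0,0]
    - [0,0,0]
  gripper: [70,70,70,70,70,70,70,70,70,70]

```text
clock: 1.52
eef_pos: [618.9, -264.7, 250.1]
eef_rot: [-3.141, 0.0, 0.409]
wrist_force: [0.4, 0.1, -0.1]
finger_gap: 65.9
finger_force: 0.0
```

```bash
python3 - <<'E'
from h import *
st(); m=camera_model("wrist"); im=camera("wrist")[:,:,::-1].copy(); cv2.imwrite("pics/w1.png",im)
b,g,r=[im[:,:,i].astype(int) for i in range(3)]
print("red",rect((r>120)&(g<80)&(b<80),m,44))
go([635,-256,120],23.6,25)
E
```

```text
1.52 grasp [ 618.9 -264.7  172.1] rot [-180.     0.    23.4] gap 65.9 F [ 0.4  0.1 -0.1] 0.0
red [(780, [322.2, 176.7], [632.2, -257.2], [63.5, 11.3], 25.2, [633.1, -257.0]), (6, [556.5, 311.5], [597.7, -544.1], [9.1, 0.0], 70.2, [597.7, -544.1]), (3, [548.0, 304.0], [601.9, -530.4], [3.6, 0.0], 70.2, [601.9, -530.4]), (1, [638.0, 267.0], [674.7, -589.3], [0.0, 0.0], 0.0, [674.7, -589.3])]
[635, -256, 120] 23.6 25 slide [0.1857, 0.0888, -0.2391] dr [-0.0277, 0.0637, 0.0006]
```

View pics/w1.png

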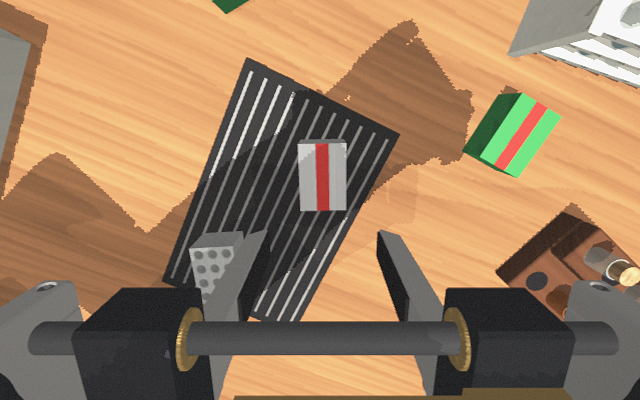

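The wrist picture shows the red-striped aluminium block at (322,177), grey-sided, with a green decoy at (515,135). The target is therefore confirmed at about (633,-257), yaw 25°.

carry_out:
  slide:
    - [0.178,0.085,-0.2]
    - [0.178,0.085,-0.2]
    - [0.178,0.085,-0.2]
    - [0.178,0.085,-0.28]
    - [0.178,0.085,-0.28]
    - [0.178,0.085,-0.28]
    - [0.178,0.085,-0.28]
    - [0.178,0.085,-0.28]
  dr:
    - [-0.029,0.063,0.005]
    - [-0.029,0.063,0.005]
    - [-0.029,0.063,0.005]
    - [-0.029,0.063,0.005]
    - [-0.029,0.063,0.005]
    - [-0.029,0.063,0.005]
    - [-0.029,0.063,0.005]
    - [-0.029,0.063,0.005]
  gripper: [70,70,70,70,70,70,70,70]

```text
clock: 2.23
eef_pos: [663.9, -243.8, 182.3]
eef_rot: [3.137, 0.432, 0.438]
wrist_force: [-0.1, 0.8, 1.0]
finger_gap: 65.6
finger_force: 0.0
```

```bash
python3 -c "
from h import *
st();go([633,-257,28],25,25)"
```

```text
2.23 grasp [ 634.5 -258.   111.5] rot [179.7  24.8  25.1] gap 65.6 F [-0.1  0.8  1. ] 0.0
[633, -257, 28] 25 25 slide [-0.004, 0.0028, -0.3346] dr [0.0003, 0.0009, -0.0006]
```

carry_out:
  slide:
    - [-0.004,0.003,-0.1]
    - [-0.004,0.003,-0.2]
    - [-0.004,0.003,-0.27]
    - [-0.004,0.003,-0.31]
    - [-0.004,0.003,-0.334]
    - [-0.004,0.003,-0.334]
    - [-0.004,0.003,-0.334]
  dr:
    - [0,0,0]
    - [0,0,0]
    - [0,0,0]
    - [0,0,0]
    - [0,0,0]
    - [0,0,0]
    - [0,0,0]
  gripper: [70,70,70,70,70,70,70]

```text
clock: 2.82
eef_pos: [663.5, -242.2, 97.8]
eef_rot: [3.138, 0.435, 0.44]
wrist_force: [-0.8, -0.2, 0.7]
finger_gap: 66.0
finger_force: 0.0
```

carry_out:
  slide:
    - [0,0,0]
    - [0,0,0]
    - [0,0,0]
    - [0,0,0]
    - [0,0,0]
    - [0,0,0]
    - [0,0,0]
  dr:
    - [0,0,0]
    - [0,0,0]
    - [0,0,0]
    - [0,0,0]
    - [0,0,0]
    - [0,0,0]
    - [0,0,0]
  gripper: [35,35,35,35,35,35,35]
  newtons: 35

```text
clock: 3.4
eef_pos: [663.4, -242.1, 97.3]
eef_rot: [3.138, 0.435, 0.44]
wrist_force: [1.9, -1.0, 4.8]
finger_gap: 43.8
finger_force: 35.0
```

```bash
python3 -c "
from h import *
st();go([560,-150,150],0,-20);go([470,-55,110],0,-65)"
```

```text
3.4 grasp [ 633.8 -256.4   26.6] rot [179.8  24.9  25.2] gap 43.8 F [ 1.9 -1.   4.8] 35.0
[560, -150, 150] 0 -20 slide [-0.5202, 0.3685, 0.504] dr [0.0281, -0.1226, -0.0664]
[470, -55, 110] 0 -65 slide [-1.0563, 0.7485, 0.1827] dr [0.0555, -0.2452, -0.0547]
```

carry_out:
  slide:
    - [0,0,0.15]
    - [0,0,0.3]
    - [-0.52,0.37,0.5]
    - [-0.52,0.37,0.5]
    - [-0.52,0.37,0.5]
    - [-0.52,0.37,0.5]
    - [-0.52,0.37,0.5]
    - [-0.52,0.37,0.5]
    - [-0.52,0.37,0.5]
    - [-0.52,0.37,0.5]
  dr:
    - [0,0,0]
    - [0,0,0]
    - [0.028,-0.123,-0.066]
    - [0.028,-0.123,-0.066]
    - [0.028,-0.123,-0.066]
    - [0.028,-0.123,-0.066]
    - [0.028,-0.123,-0.066]
    - [0.028,-0.123,-0.066]
    - [0.028,-0.123,-0.066]
    - [0.028,-0.123,-0.066]
  gripper: [35,35,35,35,35,35,35,35,35,35]

```text
clock: 4.23
eef_pos: [532.4, -149.3, 221.9]
eef_rot: [3.141, -0.356, -0.001]
wrist_force: [-0.0, 0.9, -2.3]
finger_gap: 44.0
finger_force: 35.0
```

```bash
python3 -c "
from h import *
st();go([470,-55,60],0,-65)"
```

```text
4.23 grasp [ 559.6 -149.3  148.8] rot [ 1.80e+02 -2.04e+01 -1.00e-01] gap 44.0 F [-0.   0.9 -2.3] 35.0
[470, -55, 60] 0 -65 slide [-0.5325, 0.3772, -0.5159] dr [-0.0, -0.1239, 0.0002]
```

carry_out:
  slide:
    - [-0.53,0.377,-0.35]
    - [-0.53,0.377,-0.35]
    - [-0.53,0.377,-0.35]
    - [-0.53,0.377,-0.35]
    - [-0.53,0.377,-0.35]
    - [-0.53,0.377,-0.35]
    - [-0.53,0.377,-0.516]
    - [-0.53,0.377,-0.516]
    - [-0.53,0.377,-0.516]
    - [-0.53,0.377,-0.516]
  dr:
    - [0,-0.124,0]
    - [0,-0.124,0]
    - [0,-0.124,0]
    - [0,-0.124,0]
    - [0,-0.124,0]
    - [0,-0.124,0]
    - [0,-0.124,0]
    - [0,-0.124,0]
    - [0,-0.124,0]
    - [0,-0.124,0]
  gripper: [35,35,35,35,35,35,35,35,35,35]

```text
clock: 5.07
eef_pos: [432.4, -57.1, 130.7]
eef_rot: [-3.007, -0.846, -0.004]
wrist_force: [0.4, 0.7, -2.1]
finger_gap: 44.1
finger_force: 35.0
```

```bash
python3 -c "
from h import *
st();go([470,-55,33],0,-65)
im=camera('side');cv2.imwrite('pics/s2.png',cv2.resize(im[100:350,200:500,::-1],None,fx=2.4,fy=2.4))"
```

```text
5.07 grasp [490.4 -46.9  79.5] rot [-172.3  -48.5   -0.2] gap 44.1 F [ 0.4  0.7 -2.1] 35.0
[470, -55, 33] 0 -65 slide [-0.1326, 0.0085, -0.2591] dr [-0.0119, -0.0458, -0.0173]
```

View pics/s2.png

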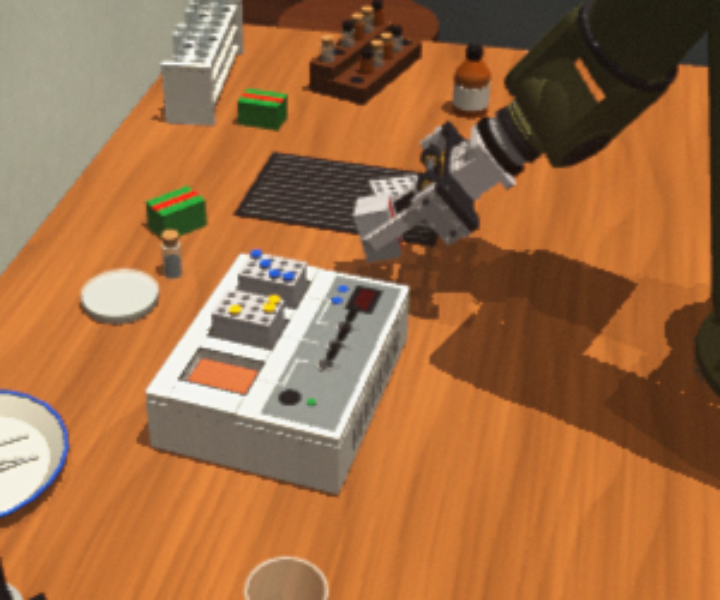

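The picture shows the block held between the fingers at px (378,225), tilted about 48°, and clear of everything. The tool is lagging, so I'll check the joints.

```bash
python3 -c "
from h import *
st();print(read_state()['joints'].round(3));go([490,-55,60],0,-45);go([620,-55,60],0,-65)"
```

```text
5.12 grasp [488.4 -46.2  77.2] rot [-172.3  -48.5   -0.2] gap 43.5 F [-2.8  0.5 -4.6] 35.0
[-0.374  0.218  2.326  1.962  0.44  -0.693]
[490, -55, 60] 0 -45 slide [0.0175, 0.0057, -0.0531] dr [-0.0146, 0.0097, -0.015]
[620, -55, 60] 0 -65 slide [0.4753, 0.0057, -0.1418] dr [-0.0118, -0.0457, -0.0174]
```

```bash
python3 -c "
from h import *
go([540,-75,160],0,-10);go([540,-75,160],90,-10)"
```

```text
[540, -75, 160] 0 -10 slide [0.3839, -0.0743, 0.4336] dr [-0.0188, 0.1068, -0.0101]
[540, -75, 160] 90 -10 slide [0.4381, -0.1285, 0.4336] dr [-0.0975, 0.0683, 0.2294]
```

carry_out:
  slide:
    - [0.38,-0.08,0.43]
    - [0.38,-0.08,0.43]
    - [0.38,-0.08,0.43]
    - [0.38,-0.08,0.43]
    - [0.38,-0.08,0.43]
    - [0.38,-0.08,0.43]
    - [0.38,-0.08,0.43]
    - [0.38,-0.08,0.43]
  dr:
    - [-0.019,0.107,-0.01]
    - [-0.019,0.107,-0.01]
    - [-0.019,0.107,-0.01]
    - [-0.019,0.107,-0.01]
    - [-0.019,0.107,-0.01]
    - [-0.019,0.107,-0.01]
    - [-0.019,0.107,-0.01]
    - [-0.019,0.107,-0.01]
  gripper: [35,35,35,35,35,35,35,35]

```text
clock: 5.78
eef_pos: [507.5, -64.8, 211.5]
eef_rot: [-2.999, -0.52, 0.031]
wrist_force: [0.7, 1.6, -3.1]
finger_gap: 43.8
finger_force: 35.0
```

```bash
python3 -c "
from h import *
st();print(read_state()['joints'].round(3));go([540,-75,160],90,-10)"
```

```text
5.78 grasp [545.5 -52.6 144.5] rot [-171.8  -29.8    1.8] gap 43.8 F [ 0.7  1.6 -3.1] 35.0
[-0.299  0.185  1.961  0.538  0.611  0.818]
[540, -75, 160] 90 -10 slide [0.1302, -0.0948, 0.1013] dr [-0.0596, 0.0251, 0.2343]
```

carry_out:
  slide:
    - [0.13,-0.095,0.1]
    - [0.13,-0.095,0.1]
    - [0.13,-0.095,0.1]
    - [0.13,-0.095,0.1]
    - [0.13,-0.095,0.1]
    - [0.13,-0.095,0.1]
    - [0.13,-0.095,0.1]
    - [0.13,-0.095,0.1]
    - [0.13,-0.095,0.1]
    - [0.13,-0.095,0.1]
  dr:
    - [-0.06,0.025,0.234]
    - [-0.06,0.025,0.234]
    - [-0.06,0.025,0.234]
    - [-0.06,0.025,0.234]
    - [-0.06,0.025,0.234]
    - [-0.06,0.025,0.234]
    - [-0.06,0.025,0.234]
    - [-0.06,0.025,0.234]
    - [-0.06,0.025,0.234]
    - [-0.06,0.025,0.234]
  gripper: [35,35,35,35,35,35,35,35,35,35]

```text
clock: 6.62
eef_pos: [540.2, -88.9, 236.5]
eef_rot: [3.125, -0.244, 1.312]
wrist_force: [-0.4, 0.3, -2.4]
finger_gap: 43.5
finger_force: 35.0
```

```bash
python3 -c "
from h import *
st();print(read_state()['joints'].round(3));go([540,-75,75],90,-65)"
```

```text
6.62 grasp [546.3 -71.  160.8] rot [179.  -14.   75.2] gap 43.5 F [-0.4  0.3 -2.4] 35.0
[-0.307  0.352  1.626  0.265  1.172 -0.151]
[540, -75, 75] 90 -65 slide [-0.0009, -0.2273, -0.5141] dr [0.1413, -0.0162, 0.0401]
```

carry_out:
  slide:
    - [0,-0.227,-0.25]
    - [0,-0.227,-0.25]
    - [0,-0.227,-0.25]
    - [0,-0.227,-0.25]
    - [0,-0.227,-0.25]
    - [0,-0.227,-0.25]
    - [0,-0.227,-0.4]
    - [0,-0.227,-0.514]
    - [0,-0.227,-0.514]
    - [0,-0.227,-0.514]
  dr:
    - [0.141,-0.016,0.04]
    - [0.141,-0.016,0.04]
    - [0.141,-0.016,0.04]
    - [0.141,-0.016,0.04]
    - [0.141,-0.016,0.04]
    - [0.141,-0.016,0.04]
    - [0.141,-0.016,0.04]
    - [0.141,-0.016,0.04]
    - [0.141,-0.016,0.04]
    - [0.141,-0.016,0.04]
  gripper: [35,35,35,35,35,35,35,35,35,35]

```text
clock: 7.45
eef_pos: [539.8, -144.8, 106.8]
eef_rot: [-3.119, -1.136, 1.548]
wrist_force: [0.4, 0.1, -1.4]
finger_gap: 43.7
finger_force: 35.0
```

```bash
python3 -c "
from h import *
st();print(read_state()['joints'].round(3));go([540,-75,32],90,-65)"
```

```text
7.45 grasp [539.7 -74.1  73.9] rot [-178.7  -65.1   88.7] gap 43.7 F [ 0.4  0.1 -1.4] 35.0
[-0.569  0.826  1.476  0.872  1.655 -0.88 ]
[540, -75, 32] 90 -65 slide [0.0007, -0.0035, -0.1672] dr [-0.0002, -0.0015, 0.0004]
```

carry_out:
  slide:
    - [0,-0.003,-0.08]
    - [0,-0.003,-0.13]
    - [0,-0.003,-0.148]
    - [0,-0.003,-0.148]
    - [0,-0.003,-0.154]
  dr:
    - [0,-0.001,0]
    - [0,-0.001,0]
    - [0,-0.001,0]
    - [0,-0.001,0]
    - [0,-0.001,0]
  gripper: [35,35,35,35,35]

```text
clock: 7.87
eef_pos: [540.7, -145.5, 71.2]
eef_rot: [3.13, -1.138, 1.579]
wrist_force: [-3.1, 4.2, 11.9]
finger_gap: 43.9
finger_force: 41.1
```

carry_out:
  slide:
    - [0,0,-0.004]
    - [0,0,-0.008]
    - [0,0,-0.012]
  dr:
    - [0,0,0]
    - [0,0,0]
    - [0,0,0]
  gripper: [35,35,35]

```text
clock: 8.12
eef_pos: [541.3, -145.2, 70.4]
eef_rot: [3.125, -1.14, 1.585]
wrist_force: [-7.2, 10.6, 36.9]
finger_gap: 44.2
finger_force: 51.7
```

```bash
python3 -c "
from h import *
st()
im=camera('side');cv2.imwrite('pics/s3.png',cv2.resize(im[130:270,270:420,::-1],None,fx=4,fy=4))"
```

```text
8.12 grasp [541.5 -74.3  37.9] rot [179.1 -65.3  90.8] gap 44.2 F [-7.2 10.6 36.9] 51.7
```

View pics/s3.png

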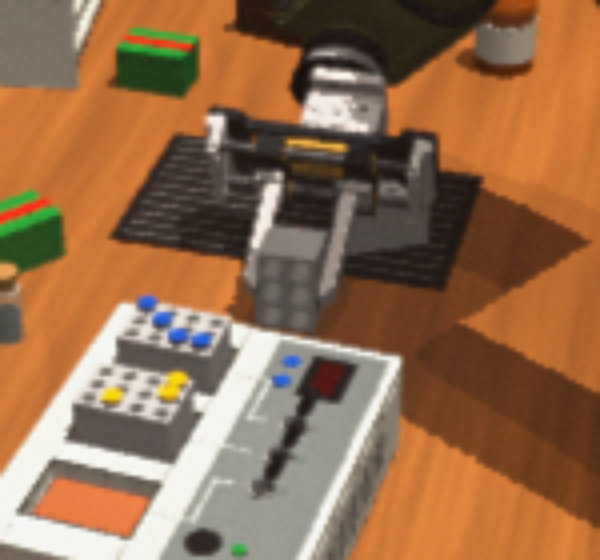

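The side picture shows the block on end, with its wells facing the heater, at about px (290,275). The contact came about 6 mm early and was firm. The gripper's body may be over the spare, so I'm lifting and shifting away from the mat.

carry_out:
  slide:
    - [0,0,0.03]
    - [0,0,0.08]
    - [0,0.08,0.12]
    - [0,0.16,0.12]
    - [0,0.16,0.12]
    - [0,0.16,0.12]
  dr:
    - [0,0,0]
    - [0,0,0]
    - [0,0,0]
    - [0,0,0]
    - [0,0,0]
    - [0,0,0]
  gripper: [35,35,35,35,35,35]

```text
clock: 8.67
eef_pos: [540.4, -105.0, 97.6]
eef_rot: [3.131, -1.138, 1.58]
wrist_force: [0.2, -0.7, -2.3]
finger_gap: 43.6
finger_force: 35.0
```

```bash
python3 - <<'E'
from h import *
st();go([540,-35,42],90,-65)
m=camera_model("top"); im=camera("top")[:,:,::-1]
for I in (cv2.imread("pics/top0.png"),im):
    g=(I.min(2)>90); g[:205]=0;g[232:]=0;g[:,:364]=0;g[:,392:]=0
    print(rect(g,m,44)[:2])
s=camera("side")[:,:,::-1]
cv2.imwrite("pics/s4.png",np.hstack([cv2.resize(im[150:250,330:430],(400,400)),cv2.resize(s[170:250,290:370],(400,400))]))
E
```

```text
8.67 grasp [540.7 -34.2  64.9] rot [179.4 -65.2  90.5] gap 43.6 F [ 0.2 -0.7 -2.3] 35.0
[540, -35, 42] 90 -65 slide [-0.0018, -0.0029, -0.0905] dr [-0.0005, 0.0007, 0.0002]
[(261, [376.3, 216.5], [491.6, -198.3], [72.0, 96.2], 87.5, [494.7, -201.5]), (27, [389.0, 218.0], [488.1, -249.3], [0.0, 99.4], 87.4, [488.0, -249.3])]
[(49, [367.3, 207.8], [528.1, -169.4], [26.9, 23.1], 88.7, [528.8, -168.9])]
```

View pics/s4.png

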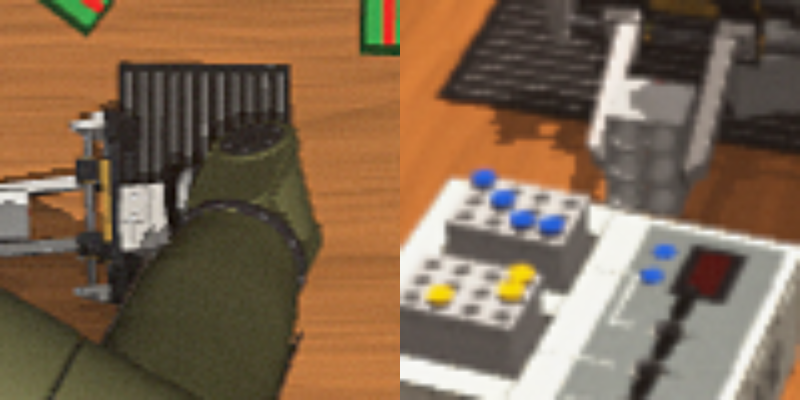

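The arm hides the spare, whose near edge is at y≈-170, so the early contact may have been with it. At y=-35 there is about 10 mm of room, so I'll go down here.

carry_out:
  slide:
    - [0,0,-0.05]
    - [0,0,-0.08]
    - [0,0,-0.09]
    - [0,0,-0.1]
    - [0,0,-0.1]
  dr:
    - [0,0,0]
    - [0,0,0]
    - [0,0,0]
    - [0,0,0]
    - [0,0,0]
  gripper: [35,35,35,35,35]

```text
clock: 9.18
eef_pos: [540.1, -105.5, 70.7]
eef_rot: [3.135, -1.139, 1.574]
wrist_force: [0.1, 0.9, -2.2]
finger_gap: 44.0
finger_force: 35.0
```

carry_out:
  slide:
    - [0,0,-0.006]
    - [0,0,-0.012]
    - [0,0,-0.012]
  dr:
    - [0,0,0]
    - [0,0,0]
    - [0,0,0]
  gripper: [35,35,35]

```text
clock: 9.43
eef_pos: [540.3, -105.4, 68.4]
eef_rot: [3.132, -1.139, 1.577]
wrist_force: [0.1, -0.5, -2.6]
finger_gap: 44.3
finger_force: 35.0
```

carry_out:
  slide:
    - [0,0,-0.004]
    - [0,0,-0.008]
    - [0,0,-0.008]
  dr:
    - [0,0,0]
    - [0,0,0]
    - [0,0,0]
  gripper: [35,35,35]

```text
clock: 9.68
eef_pos: [540.3, -105.3, 66.4]
eef_rot: [3.133, -1.139, 1.577]
wrist_force: [-0.2, 0.3, -2.6]
finger_gap: 43.6
finger_force: 35.0
```

carry_out:
  slide:
    - [0,0,-0.003]
    - [0,0,-0.006]
    - [0,0,-0.006]
  dr:
    - [0,0,0]
    - [0,0,0]
    - [0,0,0]
  gripper: [35,35,35]

```text
clock: 9.93
eef_pos: [540.3, -105.4, 64.9]
eef_rot: [3.133, -1.139, 1.577]
wrist_force: [-0.1, 0.6, -2.6]
finger_gap: 44.2
finger_force: 35.0
```

carry_out:
  slide:
    - [0,0,-0.004]
    - [0,0,-0.008]
    - [0,0,-0.008]
  dr:
    - [0,0,0]
    - [0,0,0]
    - [0,0,0]
  gripper: [35,35,35]

```text
clock: 10.18
eef_pos: [540.4, -105.5, 64.5]
eef_rot: [3.13, -1.142, 1.58]
wrist_force: [-5.7, -1.4, 15.3]
finger_gap: 43.9
finger_force: 35.0
```

Contact is where the block's size says it should be. I'll ease off, open, and back away along the tool.

carry_out:
  slide:
    - [0,0,0.004]
    - [0,0,0.004]
    - [0,0,0.004]
    - [0,0,0.004]
    - [0,0,0.004]
    - [0,0,0.004]
  dr:
    - [0,0,0]
    - [0,0,0]
    - [0,0,0]
    - [0,0,0]
    - [0,0,0]
    - [0,0,0]
  gripper: [35,70,70,70,70,70]

```text
clock: 10.68
eef_pos: [540.3, -105.4, 63.9]
eef_rot: [3.133, -1.139, 1.577]
wrist_force: [0.5, 0.3, -0.2]
finger_gap: 65.6
finger_force: 0.0
```

carry_out:
  slide:
    - [0,-0.1,0.06]
    - [0,-0.2,0.15]
    - [0,-0.2,0.3]
    - [0,-0.2,0.42]
    - [0,0.1,0.42]
    - [0,0.1,0.42]
    - [0,0.1,0.42]
    - [0,0.1,0.42]
    - [0,0.1,0.42]
    - [0,0.1,0.42]
  dr:
    - [0,0,0]
    - [0,0,0]
    - [0,0,0]
    - [0,0,0]
    - [-0.18,0,0]
    - [-0.18,0,0]
    - [-0.18,0,0]
    - [-0.18,0,0]
    - [-0.18,0,0]
    - [-0.18,0,0]
  gripper: [70,70,70,70,70,70,70,70,70,70]

```text
clock: 11.52
eef_pos: [540.5, -80.5, 169.7]
eef_rot: [3.135, -0.383, 1.575]
wrist_force: [-0.3, -0.5, -1.2]
finger_gap: 65.9
finger_force: 0.0
```

```bash
python3 - <<'E'
from h import *
st();m=camera_model("top"); im=camera("top")[:,:,::-1]
for I in (cv2.imread("pics/top0.png"),im):
    g=(I.min(2)>90); g[:195]=0;g[232:]=0;g[:,:364]=0;g[:,390:]=0
    print(rect(g,m,44)[:2])
mw=camera_model("wrist"); w=camera("wrist")[:,:,::-1]; cv2.imwrite("pics/w5.png",w); np.save("w5.npy",mw,allow_pickle=True)
cv2.imwrite("pics/c5.png",np.hstack([cv2.resize(im[150:250,310:410],(360,360)),cv2.resize(w[:, 40:],(440,360))])) 
go([540,-35,120],90,10)
E
```

```text
11.52 grasp [541.  -51.3  97.3] rot [179.6 -21.9  90.2] gap 65.9 F [-0.3 -0.5 -1.2] 0.0
[(291, [376.8, 214.8], [511.0, -199.1], [72.0, 134.9], 87.5, [501.4, -203.6]), (38, [389.0, 212.6], [507.6, -248.3], [3.8, 138.1], 87.4, [508.8, -250.1])]
[(78, [381.8, 220.2], [492.7, -217.4], [33.9, 100.1], 87.5, [480.2, -221.7]), (36, [389.0, 212.5], [509.4, -250.3], [0.0, 134.3], 87.4, [509.1, -250.3])]
[540, -35, 120] 90 10 slide [-0.0024, 0.2311, 0.1066] dr [-0.0892, 0.0009, -0.0008]
```

View pics/c5.png

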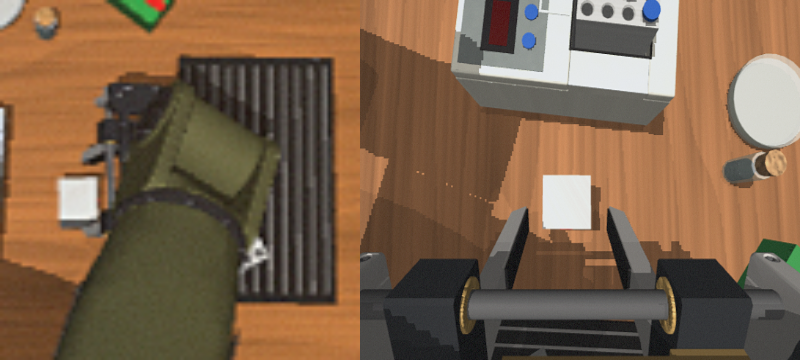

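The block stands on end at wrist crop px (567,202). The spare shows only a corner, at top px (382,219), and I'll check it once the arm is clear.

```bash
python3 - <<'E'
from h import *
m=np.load("w5.npy",allow_pickle=True).item(); w=cv2.imread("pics/w5.png")
g=w.min(2)>170; g[:180]=0; g[275:]=0; g[:,:280]=0; g[:,420:]=0
print(rect(g,m,64)[:2])
E
```

```text
[(3882, [321.6, 223.9], [539.0, -32.2], [44.1, 39.6], 0.2, [539.0, -31.9])]
```

```bash
python3 - <<'E'
from h import *
m=camera_model("wrist");s=read_state();R=Ro.from_euler("xyz",s["eef_rot"]).as_matrix()
print("cam in tool",(R.T@(-np.array(m["R"]).T@m["t"]-s["eef_pos"])).round())
go([539,-28,110],90,25)
E
```

```text
cam in tool [ 82.  -2. -83.]
[539, -28, 110] 90 25 slide [-0.0064, 0.3368, 0.0421] dr [-0.1308, 0.0008, -0.0009]
```

carry_out:
  slide:
    - [0,0.1,0.1]
    - [-0.006,0.337,0.1]
    - [-0.006,0.337,0.1]
    - [-0.006,0.337,0.042]
    - [-0.006,0.337,0.042]
    - [-0.006,0.337,0.042]
    - [-0.006,0.337,0.042]
    - [-0.006,0.337,0.042]
    - [-0.006,0.337,0.042]
  dr:
    - [-0.131,0,0]
    - [-0.131,0,0]
    - [-0.131,0,0]
    - [-0.131,0,0]
    - [-0.131,0,0]
    - [-0.131,0,0]
    - [-0.131,0,0]
    - [-0.131,0,0]
    - [-0.131,0,0]
  gripper: [70,70,70,70,70,70,70,70,70]

```text
clock: 12.37
eef_pos: [538.4, 4.0, 178.5]
eef_rot: [-3.14, 0.43, 1.575]
wrist_force: [-0.1, 0.3, -0.3]
finger_gap: 65.9
finger_force: 0.0
```

```bash
python3 - <<'E'
from h import *
st(); print(read_state()['joints'].round(2)); go([539,-28,36],90,25)
E
```

```text
12.37 grasp [538.3 -28.5 107.6] rot [-179.9   24.6   90.2] gap 65.9 F [-0.1  0.3 -0.3] 0.0
[ 0.07  0.44  1.68 -0.48  1.11  0.31]
[539, -28, 36] 90 25 slide [0.0026, 0.004, -0.2873] dr [-0.001, -0.0003, -0.0005]
```

carry_out:
  slide:
    - [0.002,0.004,-0.1]
    - [0.002,0.004,-0.2]
    - [0.002,0.004,-0.26]
    - [0.002,0.004,-0.287]
    - [0.002,0.004,-0.287]
    - [0.002,0.004,-0.287]
  dr:
    - [-0.001,0,0]
    - [-0.001,0,0]
    - [-0.001,0,0]
    - [-0.001,0,0]
    - [-0.001,0,0]
    - [-0.001,0,0]
  gripper: [70,70,70,70,70,70]

```text
clock: 12.87
eef_pos: [539.5, 4.4, 108.2]
eef_rot: [3.14, 0.439, 1.572]
wrist_force: [-0.6, -0.4, -0.1]
finger_gap: 65.6
finger_force: 0.0
```

carry_out:
  slide:
    - [0,0,0]
    - [0,0,0]
    - [0,0,0]
    - [0,0,0]
    - [0,0,0]
    - [0,0,0]
    - [0,0,0]
  dr:
    - [0,0,0]
    - [0,0,0]
    - [0,0,0]
    - [0,0,0]
    - [0,0,0]
    - [0,0,0]
    - [0,0,0]
  gripper: [35,35,35,35,35,35,35]
  newtons: 35

```text
clock: 13.45
eef_pos: [539.6, 4.9, 108.4]
eef_rot: [3.138, 0.441, 1.573]
wrist_force: [-0.0, 1.5, 6.5]
finger_gap: 44.0
finger_force: 35.0
```

```bash
python3 - <<'E'
from h import *
st(); go([545,-20,110],90,-65)
E
```

```text
13.45 grasp [539.9 -28.3  37.8] rot [179.8  25.2  90.1] gap 44.0 F [-0.   1.5  6.5] 35.0
[545, -20, 110] 90 -65 slide [0.0218, -0.3826, 0.1384] dr [0.2507, 0.0009, -0.0001]
```

Gripped. Next I lift straight up, then turn 90° in the air.

carry_out:
  slide:
    - [0,0,0.12]
    - [0,0,0.25]
    - [0,-0.05,0.3]
    - [0,-0.1,0.3]
    - [0,-0.15,0.3]
    - [0,-0.2,0.3]
    - [0,-0.25,0.28]
    - [0,-0.3,0.25]
    - [0,-0.35,0.2]
    - [0,-0.38,0.14]
  dr:
    - [0,0,0]
    - [0,0,0]
    - [0.25,0.001,0]
    - [0.25,0.001,0]
    - [0.25,0.001,0]
    - [0.25,0.001,0]
    - [0.25,0.001,0]
    - [0.25,0.001,0]
    - [0.25,0.001,0]
    - [0.25,0.001,0]
  gripper: [35,35,35,35,35,35,35,35,35,35]

```text
clock: 14.28
eef_pos: [539.6, -91.5, 143.3]
eef_rot: [3.136, -0.565, 1.575]
wrist_force: [-0.5, 0.3, -2.7]
finger_gap: 43.8
finger_force: 35.0
```

```bash
python3 - <<'E'
from h import *
st(); go([540,-10,60],90,-65)
E
```

```text
14.28 grasp [539.9 -49.8  77.4] rot [179.7 -32.4  90.2] gap 43.8 F [-0.5  0.3 -2.7] 35.0
[540, -10, 60] 90 -65 slide [0.0014, 0.0433, -0.2013] dr [0.0907, 0.0008, 0.0001]
```

carry_out:
  slide:
    - [0,0.043,0]
    - [0,0.043,0]
    - [0,0.043,-0.05]
    - [0,0.043,-0.1]
    - [0,0.043,-0.15]
    - [0,0.043,-0.2]
    - [0,0.043,-0.26]
    - [0,0.043,-0.3]
    - [0,0.043,-0.32]
    - [0,0.043,-0.325]
  dr:
    - [0.091,0.001,0]
    - [0.091,0.001,0]
    - [0.091,0.001,0]
    - [0.091,0.001,0]
    - [0.091,0.001,0]
    - [0.091,0.001,0]
    - [0.091,0.001,0]
    - [0.091,0.001,0]
    - [0.091,0.001,0]
    - [0.091,0.001,0]
  gripper: [35,35,35,35,35,35,35,35,35,35]

```text
clock: 15.12
eef_pos: [539.2, -79.1, 60.9]
eef_rot: [-3.131, -1.13, 1.565]
wrist_force: [0.4, -0.1, -2.4]
finger_gap: 43.8
finger_force: 35.0
```

```bash
python3 - <<'E'
from h import *
st(); go([540,-10,24],90,-65)
E
```

```text
15.12 grasp [538.8  -8.6  27.6] rot [-179.4  -64.8   89.6] gap 43.8 F [ 0.4 -0.1 -2.4] 35.0
[540, -10, 24] 90 -65 slide [0.0032, -0.0064, -0.0158] dr [0.0007, -0.0007, -0.0006]
```

carry_out:
  slide:
    - [0,0,-0.006]
    - [0,0,-0.012]
    - [0,0,-0.015]
    - [0,0,-0.015]
  dr:
    - [0,0,0]
    - [0,0,0]
    - [0,0,0]
    - [0,0,0]
  gripper: [35,35,35,35]

```text
clock: 15.45
eef_pos: [539.4, -79.4, 58.1]
eef_rot: [-3.134, -1.131, 1.567]
wrist_force: [0.3, 0.3, -2.2]
finger_gap: 43.9
finger_force: 35.0
```

carry_out:
  slide:
    - [0,0,-0.003]
    - [0,0,-0.006]
    - [0,0,-0.006]
  dr:
    - [0,0,0]
    - [0,0,0]
    - [0,0,0]
  gripper: [35,35,35]

```text
clock: 15.7
eef_pos: [539.4, -79.5, 57.0]
eef_rot: [-3.134, -1.132, 1.568]
wrist_force: [-2.9, -0.8, 5.4]
finger_gap: 43.7
finger_force: 35.0
```

Touching with 5 N. I'll release, back off along the tool and bring it upright.

carry_out:
  slide:
    - [0,0,0]
    - [0,0,0]
    - [0,0,0]
    - [0,0,0]
    - [0,0,0]
    - [0,-0.1,0.05]
    - [0,-0.2,0.12]
    - [0,-0.25,0.25]
    - [0,-0.25,0.4]
    - [0,-0.25,0.5]
  dr:
    - [0,0,0]
    - [0,0,0]
    - [0,0,0]
    - [0,0,0]
    - [0,0,0]
    - [0,0,0]
    - [0,0,0]
    - [0,0,0]
    - [0,0,0]
    - [0,0,0]
  gripper: [70,70,70,70,70,70,70,70,70,70]

```text
clock: 16.53
eef_pos: [539.5, -142.8, 184.0]
eef_rot: [-3.137, -1.13, 1.568]
wrist_force: [-0.1, -0.3, 0.7]
finger_gap: 65.8
finger_force: 0.0
```

```bash
python3 - <<'E'
from h import *
st(); go([540,-40,150],90,0)
E
```

```text
16.53 grasp [539.3 -72.3 150.8] rot [-179.7  -64.8   89.8] gap 65.8 F [-0.1 -0.3  0.7] 0.0
[540, -40, 150] 90 0 slide [0.0022, 0.4114, 0.176] dr [-0.1799, -0.0005, -0.0001]
```

carry_out:
  slide:
    - [0,0.41,0.176]
    - [0,0.41,0.176]
    - [0,0.41,0.176]
    - [0,0.41,0.176]
    - [0,0.41,0.176]
    - [0,0.41,0.176]
    - [0,0.41,0.176]
    - [0,0.41,0.176]
    - [0,0.41,0.176]
    - [0,0.41,0.176]
  dr:
    - [-0.18,0,0]
    - [-0.18,0,0]
    - [-0.18,0,0]
    - [-0.18,0,0]
    - [-0.18,0,0]
    - [-0.18,0,0]
    - [-0.18,0,0]
    - [-0.18,0,0]
    - [-0.18,0,0]
    - [-0.18,0,0]
  gripper: [70,70,70,70,70,70,70,70,70,70]

```text
clock: 17.37
eef_pos: [539.3, -38.2, 225.7]
eef_rot: [-3.138, 0.006, 1.571]
wrist_force: [0.1, -0.4, 0.4]
finger_gap: 65.7
finger_force: 0.0
```

```bash
python3 - <<'E'
from h import *
st(); m=camera_model("wrist"); w=camera("wrist")[:,:,::-1].copy(); cv2.imwrite("pics/w6.png",w)
g=w.min(2)>140; g[:60]=0; g[275:]=0; g[:,:220]=0; g[:,440:]=0
g=cv2.morphologyEx(g.astype(np.uint8),cv2.MORPH_CLOSE,np.ones((25,25)))
print(rect(g,m,40)[:3])
E
```

```text
17.37 grasp [539.1 -38.6 147.7] rot [-179.8    0.3   90. ] gap 65.7 F [ 0.1 -0.4  0.4] 0.0
[(7242, [341.8, 76.6], [543.1, 61.2], [31.5, 176.5], 89.9, [552.2, 64.7]), (2070, [324.2, 142.2], [537.1, 10.9], [44.3, 36.4], 0.7, [538.2, 13.0])]
```

View pics/w6.png

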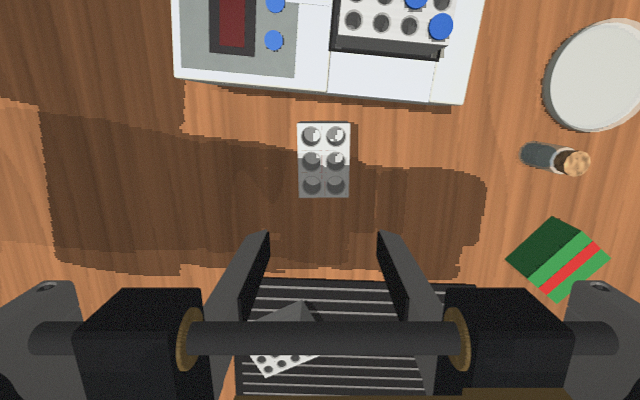

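The view shows the block flat with six wells up, at px (324,160); its corners are (297,122), (350,122), (349,197) and (299,197).

```bash
python3 - <<'E'
from h import *
m=camera_model("wrist")
p=ray(m,[(297,122),(350,122),(349,197),(299,197)],40); print(p.round(1),p.mean(0).round(1))
c=p.mean(0)
go([c[0],c[1],100],90,0)
go([c[0],c[1],33],90,0)
t=camera("top")[:,:,::-1]; m=camera_model("top"); t0=cv2.imread("pics/top0.png")
for I in (t0,t):
    g=(I.min(2)>100)[200:232,360:395]; print("\n".join("".join(".#"[v] for v in r) for r in g[::2]))
# plate ray: floor/deck
E
```

```text
[[515.3  31.   40. ]
 [559.2  31.   40. ]
 [559.8 -33.6  40. ]
 [515.6 -33.6  40. ]] [537.5  -1.3  40. ]
[np.float64(537.4795231615236), np.float64(-1.3264200471059784), 100] 90 0 slide [-0.007, 0.1473, -0.1896] dr [-0.0002, -0.0007, 0.0]
[np.float64(537.4795231615236), np.float64(-1.3264200471059784), 33] 90 0 slide [-0.007, 0.1473, -0.4576] dr [-0.0002, -0.0007, 0.0]Traceback (most recent call last):
  File "<stdin>", line 9, in <module>
  File "<stdin>", line 9, in <genexpr>
  File "<stdin>", line 9, in <genexpr>
TypeError: string indices must be integers, not 'numpy.bool'
```

carry_out:
  slide:
    - [-0.007,0.147,-0.1]
    - [-0.007,0.147,-0.25]
    - [-0.007,0.147,-0.35]
    - [-0.007,0.147,-0.42]
    - [-0.007,0.147,-0.453]
    - [-0.007,0.147,-0.453]
    - [-0.007,0.147,-0.453]
  dr:
    - [0,-0.001,0]
    - [0,-0.001,0]
    - [0,-0.001,0]
    - [0,-0.001,0]
    - [0,-0.001,0]
    - [0,-0.001,0]
    - [0,-0.001,0]
  gripper: [70,70,70,70,70,70,70]

```text
clock: 18.05
eef_pos: [537.8, -3.1, 112.4]
eef_rot: [3.14, -0.002, 1.567]
wrist_force: [0.2, -0.3, -0.1]
finger_gap: 65.7
finger_force: 0.0
```

carry_out:
  slide:
    - [0,0,0]
    - [0,0,0]
    - [0,0,0]
    - [0,0,0]
    - [0,0,0]
    - [0,0,0]
    - [0,0,0]
  dr:
    - [0,0,0]
    - [0,0,0]
    - [0,0,0]
    - [0,0,0]
    - [0,0,0]
    - [0,0,0]
    - [0,0,0]
  gripper: [35,35,35,35,35,35,35]
  newtons: 35

```text
clock: 18.63
eef_pos: [537.9, -2.7, 112.7]
eef_rot: [3.138, -0.0, 1.569]
wrist_force: [-1.6, -1.3, 6.4]
finger_gap: 44.0
finger_force: 35.0
```

```bash
python3 - <<'E'
from h import *
st(); go([560,90,215],130,0)
t=camera("top")[:,:,::-1]; m=camera_model("top"); t0=cv2.imread("pics/top0.png")
for I in (t0,t):
    g=(I.min(2)>100)[200:232,360:395].astype(int); print("\n".join("".join(".#"[v] for v in r) for r in g[::2]))
E
```

```text
18.63 grasp [538.2  -2.7  34.7] rot [179.8  -0.   89.9] gap 44.0 F [-1.6 -1.3  6.4] 35.0
[560, 90, 215] 130 0 slide [0.0884, 0.3707, 0.721] dr [-0.0002, 0.0005, 0.1115]
..#..............#...#...#...#.....
..#..............#...#...#...#.....
..#..............#...#...#...#.....
................#....#...#...#.....
............######...#...#...#.....
.........###.######..#...#...#.....
......###.#######.###....#...#.....
.......#######.#######...#...#.....
........###.#######.##...#...#...#.
.........#######.######..#...#...#.
..........###.#######..###...#...#.
...........#######.####..#...#...#.
............#######..#...#...#...#.
..............##.#...#...#...#...#.
.................#...#...#...#...#.
.............#...#...#...#...#...#.
..#..............#...#...#...#.....
..#..............#...#...#...#.....
..#..............#...#...#...#.....
................#....#...#...#.....
............######...#...#...#.....
.........###.######..#...#...#.....
......###.#######.###....#...#.....
.......#######.#######...#...#.....
........###.#######..##..#...#...#.
.........#######..#####..#...#...#.
..........###.#######..###...#...#.
...........#######.####..#...#...#.
............#######..#...#...#...#.
..............##.....#...#...#...#.
.................#...#...#...#...#.
.................#...#...#...#...#.
```

The spare is unmoved. Next I lift, then carry over to beyond the bay for a close look.

carry_out:
  slide:
    - [0,0,0.16]
    - [0,0,0.32]
    - [0,0,0.48]
    - [0,0,0.62]
    - [0.1,0.1,0.7]
    - [0.18,0.2,0.7]
    - [0.25,0.3,0.7]
    - [0.32,0.4,0.7]
    - [0.38,0.5,0.7]
    - [0.44,0.6,0.7]
  dr:
    - [0,0,0]
    - [0,0,0]
    - [0,0,0.2]
    - [0,0,0.2]
    - [0,0,0.2]
    - [0,0,0.2]
    - [0,0,0.2]
    - [0,0,0.2]
    - [0,0,0.2]
    - [0,0,0.2]
  gripper: [35,35,35,35,35,35,35,35,35,35]

```text
clock: 19.52
eef_pos: [647.9, 148.8, 286.4]
eef_rot: [3.14, -0.001, 2.575]
wrist_force: [1.3, -0.7, -1.7]
finger_gap: 43.5
finger_force: 35.0
```

```bash
python3 - <<'E'
from h import *
st(); go([660,238,200],174.8,0)
E
```

```text
19.52 grasp [647.9 148.9 208.4] rot [ 1.799e+02 -1.000e-01  1.475e+02] gap 43.5 F [ 1.3 -0.7 -1.7] 35.0
[660, 238, 200] 174.8 0 slide [0.0483, 0.3569, -0.0337] dr [-0.0003, -0.0001, 0.0758]
```

carry_out:
  slide:
    - [0.05,0.15,0]
    - [0.05,0.3,0]
    - [0.05,0.357,-0.03]
    - [0.05,0.357,-0.03]
    - [0.05,0.357,-0.03]
    - [0.05,0.357,-0.03]
  dr:
    - [0,0,0.076]
    - [0,0,0.076]
    - [0,0,0.076]
    - [0,0,0.076]
    - [0,0,0.076]
    - [0,0,0.076]
  gripper: [35,35,35,35,35,35]

```text
clock: 20.02
eef_pos: [659.9, 236.5, 279.1]
eef_rot: [3.14, -0.001, 3.043]
wrist_force: [0.6, -0.3, -2.4]
finger_gap: 43.8
finger_force: 35.0
```

```bash
python3 - <<'E'
from h import *
st(); m=camera_model("wrist"); np.save("w7.npy",m,allow_pickle=True); w=camera("wrist")[:,:,::-1].copy(); cv2.imwrite("pics/w7.png",w)
b,g,r=[w[:,:,i].astype(int) for i in range(3)]
k=(r>130)&(r-b>90)&(r-g>50); print(rect(k,m,68)[:3])
E
```

```text
20.02 grasp [659.9 236.6 201.1] rot [ 1.799e+02 -1.000e-01  1.743e+02] gap 43.8 F [ 0.6 -0.3 -2.4] 35.0
[(51627, [505.1, 117.7], [629.5, 412.9], [258.7, 237.7], 83.5, [607.1, 408.0]), (28378, [72.6, 169.0], [641.7, 44.3], [229.1, 297.0], 68.4, [614.8, 4.4]), (5303, [568.6, 282.2], [787.6, 491.7], [77.5, 140.2], 2.7, [780.5, 484.5])]
```

View pics/w7.png

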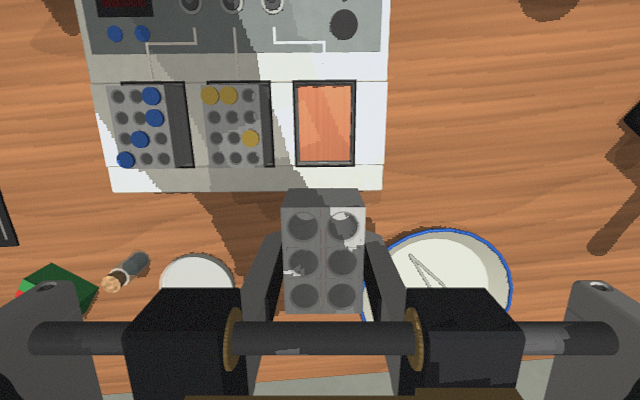

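Through the wrist camera the bay rim is at px (293,82), (356,80), (355,166) and (295,167). The held block's wells are up, with its top face at about (281,207), (367,205), (364,309) and (284,311).

```bash
python3 - <<'E'
from h import *
m=np.load("w7.npy",allow_pickle=True).item(); w=cv2.imread("pics/w7.png")
def show(n,c,z):
    p=ray(m,c,z); print(n,p[:,:2].round(1).tolist(),p.mean(0)[:2].round(1),[round(float(np.linalg.norm(p[i]-p[(i+1)%4])),1) for i in range(4)],
     "yaw",np.degrees(np.arctan2(*(p[0]+p[3]-p[1]-p[2])[:2])).round(1))
show("rim",[(292.5,82),(356.5,80),(355.5,166.5),(294.5,167.5)],80)
b,g,r=[w[:,:,i].astype(int) for i in range(3)]
k=(r>130)&(r-b>60)&(r-g>40); k[:70]=0;k[180:]=0;k[:,:285]=0;k[:,:][:,365:]=0
print(rect(k,m,68)[:2])
show("block",[(281,207),(367,205),(364,309),(284,311)],206.4)
st()
E
```

```text
rim [[555.2, 221.5], [559.0, 275.2], [632.3, 269.2], [627.7, 214.1]] [593.6 245. ] [53.8, 73.5, 55.2, 72.8] yaw -175.6
[(3828, [324.2, 122.7], [592.9, 244.5], [46.7, 65.6], 84.4, [592.0, 244.8])]
block [[624.9, 218.2], [628.3, 262.6], [690.4, 257.1], [687.1, 211.4]] [657.7 237.4] [44.5, 62.4, 45.8, 62.6] yaw -175.8
20.07 grasp [660.  236.3 201.5] rot [179.9  -0.  174.3] gap 43.5 F [ 0.1  0.1 -1.8] 35.0
```

carry_out:
  slide:
    - [-0.1,0.032,0]
    - [-0.2,0.032,0]
    - [-0.258,0.032,0]
    - [-0.258,0.032,-0.08]
    - [-0.258,0.032,-0.16]
    - [-0.258,0.032,-0.22]
    - [-0.258,0.032,-0.25]
    - [-0.258,0.032,-0.27]
    - [-0.258,0.032,-0.27]
    - [-0.258,0.032,-0.27]
  dr:
    - [0,0,0.001]
    - [0,0,0.001]
    - [0,0,0.001]
    - [0,0,0.001]
    - [0,0,0.001]
    - [0,0,0.001]
    - [0,0,0.001]
    - [0,0,0.001]
    - [0,0,0.001]
    - [0,0,0.001]
  gripper: [35,35,35,35,35,35,35,35,35,35]

```text
clock: 20.9
eef_pos: [595.9, 244.4, 212.8]
eef_rot: [3.139, 0.001, 3.051]
wrist_force: [0.0, 0.2, -1.6]
finger_gap: 44.0
finger_force: 35.0
```

```bash
python3 - <<'E'
from h import *
st(); go([594.9,244.4,118],174.8,0);go([594.9,244.4,104],174.8,0)
m=camera_model("wrist"); np.save("w8.npy",m,allow_pickle=True); w=camera("wrist")[:,:,::-1].copy(); cv2.imwrite("pics/w8.png",w)
E
```

```text
20.9 grasp [595.9 244.6 134.8] rot [179.9   0.  174.8] gap 44.0 F [ 0.   0.2 -1.6] 35.0
[594.9, 244.4, 118] 174.8 0 slide [-0.0039, -0.0002, -0.0673] dr [-0.0004, 0.0001, -0.0]
[594.9, 244.4, 104] 174.8 0 slide [-0.0039, -0.0002, -0.1233] dr [-0.0004, 0.0001, -0.0]
```

View pics/w8.png

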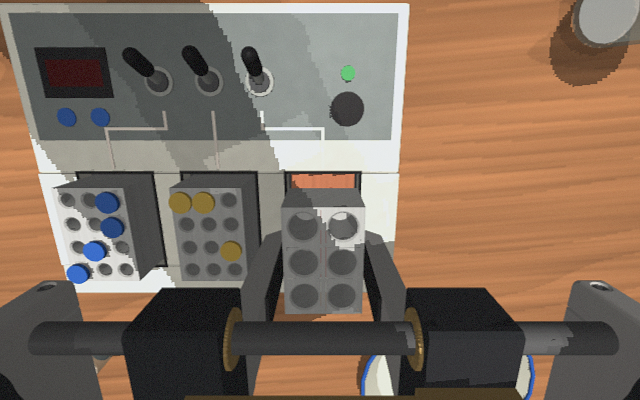

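Here the bay's front rim runs from px (285,172) to (360,172), the held block's front edge from (282,206) to (365,205). The left toggle's tip is at (251,52) and its base at (261,84), and the white line joins it to this bay.

```bash
python3 - <<'E'
from h import *
m=np.load("w8.npy",allow_pickle=True).item()
a=ray(m,[(285,172),(360.5,172)],80); b=ray(m,[(282,206),(365.5,205)],140.1)
x=np.array([np.cos(np.radians(-5.2)),np.sin(np.radians(-5.2)),0]);y=np.array([-x[1],x[0],0])
for p in (a,b): print(p.round(1).tolist(),"heater axes",(p@x).round(1),(p@y).round(1),"mid y",(p@y).mean().round(1))
h=np.array([593.5,244.8,0])-48*0*x
print("bay",h@x,h@y)
for n,p,z in(("tipL",(251,52),107),("baseL",(261,82),80),("baseM",(209,81),80),("baseR",(158,80),80)): print(n,ray(m,p,z).round(1))
E
```

```text
[[554.6, 222.0, 80.0], [559.4, 274.3, 80.0]] heater axes [532.2 532.3] [271.4 323.9] mid y 297.6
[[560.6, 226.6, 140.1], [564.0, 269.6, 140.1]] heater axes [537.8 537.3] [276.4 319.6] mid y 298.0
bay 568.8705349461618 297.5829371285721
tipL [[481.2 215.5 107. ]]
baseL [[494.8 214.   80. ]]
baseM [[491.2 180.9  80. ]]
baseR [[487.6 148.5  80. ]]
```

carry_out:
  slide:
    - [-0.004,-0.001,0]
    - [-0.004,-0.001,-0.04]
    - [-0.004,-0.001,-0.065]
    - [-0.004,-0.001,-0.085]
    - [-0.004,-0.001,-0.1]
    - [-0.004,-0.001,-0.112]
    - [-0.004,-0.001,-0.112]
  dr:
    - [0,0,0]
    - [0,0,0]
    - [0,0,0]
    - [0,0,0]
    - [0,0,0]
    - [0,0,0]
    - [0,0,0]
  gripper: [35,35,35,35,35,35,35]

```text
clock: 21.53
eef_pos: [594.4, 244.3, 183.1]
eef_rot: [3.14, -0.001, 3.052]
wrist_force: [0.7, -0.3, -2.0]
finger_gap: 43.6
finger_force: 35.0
```

carry_out:
  slide:
    - [0,0,-0.005]
    - [0,0,-0.01]
    - [0,0,-0.01]
  dr:
    - [0,0,0]
    - [0,0,0]
    - [0,0,0]
  gripper: [35,35,35]

```text
clock: 21.78
eef_pos: [594.5, 244.4, 181.5]
eef_rot: [3.14, -0.0, 3.052]
wrist_force: [-0.7, 0.4, -3.1]
finger_gap: 43.7
finger_force: 35.0
```

carry_out:
  slide:
    - [0,0,-0.003]
    - [0,0,-0.006]
    - [0,0,-0.006]
  dr:
    - [0,0,0]
    - [0,0,0]
    - [0,0,0]
  gripper: [35,35,35]

```text
clock: 22.03
eef_pos: [594.6, 244.4, 180.8]
eef_rot: [3.139, 0.0, 3.052]
wrist_force: [-3.1, -1.2, 4.6]
finger_gap: 43.7
finger_force: 35.0
```

carry_out:
  slide:
    - [0,0,0]
    - [0,0,0]
    - [0,0,0]
    - [0,0,0]
    - [0,0,0]
    - [0,0,0.05]
    - [0,0,0.12]
    - [0,0,0.24]
    - [0,0,0.32]
    - [0,0,0.32]
  dr:
    - [0,0,0]
    - [0,0,0]
    - [0,0,0]
    - [0,0,0]
    - [0,0,0]
    - [0,0,0]
    - [0,0,0]
    - [0,0,0]
    - [0,0,0]
    - [0,0,0]
  gripper: [60,60,60,60,60,60,60,60,60,60]

```text
clock: 22.87
eef_pos: [595.4, 244.7, 266.0]
eef_rot: [3.136, 0.007, 3.052]
wrist_force: [0.9, -0.3, -0.2]
finger_gap: 56.5
finger_force: 0.0
```

```bash
python3 - <<'E'
from h import *
st()
m=camera_model("wrist"); w=camera("wrist")[:,:,::-1].copy(); cv2.imwrite("pics/w9.png",w)
# heater frame from bay (593.5,244.8) and yaw -5.2: lever pivots from image base points
x=np.array([np.cos(np.radians(-5.2)),np.sin(np.radians(-5.2))]);y=np.array([-x[1],x[0]])
H=np.array([593.5,244.8])-72*y
for B,k in(((494.8,214),32),((491.2,180.9),0),((487.6,148.5),-32)): print("heater centre from base",(np.array(B)+55*x-k*y).round(1))
print("mid bay",H.round(1))
E
```

```text
22.87 grasp [596.  245.1 188. ] rot [179.7   0.4 174.9] gap 56.5 F [ 0.9 -0.3 -0.2] 0.0
heater centre from base [546.7 177.1]
heater centre from base [546.  175.9]
heater centre from base [545.3 175.4]
mid bay [587.  173.1]
```

```bash
python3 - <<'E'
from h import *
go([460.7,216.8,170],174.8,0)
# seated check: block top rim vs. deck, from wrist picture, without viewing
m=camera_model("wrist"); w=cv2.imread("pics/w9.png").astype(int)
print(w[150:300:6,320].tolist()[:3])
E
```

```text
[460.7, 216.8, 170] 174.8 0 slide [-0.5373, -0.111, -0.0609] dr [-0.0006, 0.0007, -0.0002]
[[229, 237, 235], [233, 242, 240], [108, 122, 156]]
```

carry_out:
  slide:
    - [-0.15,-0.03,0]
    - [-0.3,-0.06,0]
    - [-0.45,-0.09,0]
    - [-0.541,-0.113,-0.05]
    - [-0.541,-0.113,-0.072]
    - [-0.541,-0.113,-0.072]
    - [-0.541,-0.113,-0.072]
  dr:
    - [0,0,0]
    - [0,0,0]
    - [0,0,0]
    - [0,0,0]
    - [0,0,0]
    - [0,0,0]
    - [0,0,0]
  gripper: [0,0,0,0,0,0,0]

```text
clock: 23.5
eef_pos: [459.9, 216.2, 242.0]
eef_rot: [3.14, -0.0, 3.052]
wrist_force: [-0.6, 0.8, -0.6]
finger_gap: 13.1
finger_force: 0.0
```

```bash
python3 - <<'E'
from h import *
st(); go([460.7,216.8,112],174.8,0)
m=camera_model("top"); im=camera("top")[:,:,::-1]; cv2.imwrite("pics/top9.png",im)
g=(im.min(2)>100).astype(int)[176:212,240:316]; print("\n".join("".join(".#"[v] for v in r) for r in g[::1]))
E
```

```text
23.5 grasp [459.9 216.4 164. ] rot [179.9  -0.  174.9] gap 13.1 F [-0.6  0.8 -0.6] 0.0
[460.7, 216.8, 112] 174.8 0 slide [0.0032, 0.0022, -0.208] dr [-0.0003, -0.0, -0.0002]
.....############...........................................................
.....###########################............................................
.....##########################################.............................
.....#########################################################..............
....###################################################################.....
....###################################################################.....
....####################.##############################################.....
....#########...###..###..#############################################.....
....#########..####..###.##################.###########################.....
....#########..###..####.#######..#..###.##.###############.##.########.....
....###############.####.###########.###.##.#######..##..#......#######.....
....###################..##################..#######.##..##....########.....
..
[... 1145 characters left out ...]
#......
..######.....................#############.#####..............########......
..###.........................#############################...########......
..............................########################################......
..............................#######################################.......
...............................######################################.......
...................................##################################.......
...................................#............#####################.......
...................................#........#.............###########.......
..................................##........###########....##########.......
```

The block sits in line with its neighbours, wells up. Now the toggle: I lower the shut fingers in front of it.

carry_out:
  slide:
    - [0.003,0.002,0]
    - [0.003,0.002,-0.08]
    - [0.003,0.002,-0.15]
    - [0.003,0.002,-0.19]
    - [0.003,0.002,-0.208]
    - [0.003,0.002,-0.208]
  dr:
    - [0,0,0]
    - [0,0,0]
    - [0,0,0]
    - [0,0,0]
    - [0,0,0]
    - [0,0,0]
  gripper: [0,0,0,0,0,0]

```text
clock: 24.05
eef_pos: [460.2, 216.6, 189.3]
eef_rot: [3.14, -0.002, 3.052]
wrist_force: [-0.5, -0.1, 0.4]
finger_gap: 0.4
finger_force: 0.0
```

carry_out:
  slide:
    - [0.02,-0.002,0]
    - [0.04,-0.004,0]
    - [0.06,-0.005,0]
    - [0.075,-0.007,0]
    - [0.09,-0.008,0]
    - [0.1,-0.009,0]
    - [0.108,-0.01,0]
    - [0.112,-0.01,0]
    - [0.116,-0.01,0]
    - [0.116,-0.01,0]
  dr:
    - [0,0,0]
    - [0,0,0]
    - [0,0,0]
    - [0,0,0]
    - [0,0,0]
    - [0,0,0]
    - [0,0,0]
    - [0,0,0]
    - [0,0,0]
    - [0,0,0]
  gripper: [0,0,0,0,0,0,0,0,0,0]

```text
clock: 24.88
eef_pos: [489.1, 214.1, 189.9]
eef_rot: [3.14, -0.0, 3.052]
wrist_force: [-1.5, -0.4, 1.3]
finger_gap: 0.4
finger_force: 0.7
```

```bash
python3 -c "
from h import *
st()"
```

```text
24.88 grasp [489.1 214.2 111.9] rot [179.9  -0.  174.9] gap 0.4 F [-1.5 -0.4  1.3] 0.7
```

carry_out:
  slide:
    - [0.006,0,0]
    - [0.012,-0.001,0]
    - [0.016,-0.001,0]
    - [0.016,-0.001,0]
  dr:
    - [0,0,0]
    - [0,0,0]
    - [0,0,0]
    - [0,0,0]
  gripper: [0,0,0,0]

```text
clock: 25.22
eef_pos: [491.2, 214.0, 189.5]
eef_rot: [3.141, -0.007, 3.052]
wrist_force: [-20.1, -0.9, 9.9]
finger_gap: 0.2
finger_force: 9.5
```

carry_out:
  slide:
    - [0.004,0,0]
    - [0.008,0,0]
    - [0.008,0,0]
  dr:
    - [0,0,0]
    - [0,0,0]
    - [0,0,0]
  gripper: [0,0,0]

```text
clock: 25.47
eef_pos: [492.0, 214.1, 189.4]
eef_rot: [-3.141, -0.011, 3.053]
wrist_force: [-32.7, -1.3, 18.5]
finger_gap: 0.2
finger_force: 15.1
```

That is the hard stop, where the geometry put it. I'll back off, rise and check it numerically.

carry_out:
  slide:
    - [-0.03,0,0]
    - [-0.08,0,0]
    - [-0.12,0.01,0.1]
    - [-0.12,0.01,0.25]
    - [-0.12,0.01,0.4]
    - [0.1,-0.01,0.5]
    - [0.25,-0.02,0.5]
    - [0.42,0.12,0.5]
    - [0.42,0.12,0.4]
    - [0.42,0.12,0.4]
  dr:
    - [0,0,0]
    - [0,0,0]
    - [0,0,0]
    - [0,0,0]
    - [0,0,0]
    - [0,0,0]
    - [0,0,0]
    - [0,0,0]
    - [0,0,0]
    - [0,0,0]
  gripper: [0,0,0,0,0,0,0,0,0,0]

```text
clock: 26.3
eef_pos: [602.0, 244.9, 284.0]
eef_rot: [-3.141, -0.006, 3.052]
wrist_force: [-1.0, -0.5, -2.3]
finger_gap: 0.0
finger_force: 0.0
```

```bash
python3 - <<'E'
from h import *
st(); m=camera_model("wrist"); w=camera("wrist")[:,:,::-1].copy(); cv2.imwrite("pics/w10.png",w)
f=200/np.tan(np.radians(m["vfov"])/2)
def proj(X):
    c=np.array(m["R"])@X+m["t"]; return (c[:2]/c[2]*f+[m["cx"],m["cy"]])
x=np.array([.9959,-.0906,0]);y=np.array([.0906,.9959,0]);H=np.array([546.5,176.8,0])
for n,k in(("L",32),("M",0),("R",-32)):
    P=H-55*x+k*y+[0,0,80]
    print(n,"pivot",proj(P).round(),"off",proj(P-12.2*x+[0,0,27.4]).round(),"on",proj(P+12.2*x+[0,0,27.4]).round())
k=(w.max(2)<50).astype(np.uint8); k[200:]=0
n,l,s,c=cv2.connectedComponentsWithStats(k)
for i in range(1,n):
    if s[i,4]>60: print(s[i].tolist(),c[i].round())
t=camera("top")[:,:,::-1]; t0=cv2.imread("pics/top0.png")
d=(np.abs(t.astype(int)-t0).max(2)>60).astype(np.uint8)
n,l,s,c=cv2.connectedComponentsWithStats(d)
print([ (s[i].tolist()) for i in range(1,n) if s[i,4]>25])
E
```

```text
26.3 grasp [601.5 244.9 206. ] rot [-180.    -0.3  174.9] gap 0.0 F [-1.  -0.5 -2.3] 0.0
L pivot [275.  82.] off [270.  62.] on [271.  96.]
M pivot [238.  82.] off [228.  62.] on [230.  96.]
R pivot [201.  82.] off [186.  62.] on [189.  96.]
[109, 56, 56, 38, 1142] [137.  75.]
[179, 57, 20, 22, 252] [188.  67.]
[221, 56, 17, 22, 235] [229.  66.]
[266, 84, 13, 18, 168] [272.  92.]
[604, 139, 36, 55, 1159] [626. 171.]
[134, 150, 64, 50, 159] [176. 163.]
[213, 151, 61, 49, 181] [256. 164.]
[[206, 148, 325, 252, 34411], [381, 171, 18, 19, 206], [306, 330, 25, 15, 191], [360, 339, 6, 11, 27]]
```

```bash
python3 -c "
from cell import *
print(sign_off())"
```

```text
the job is handed in; nothing more can be done
None
```

The block now sits wells up in the left bay, its contact height matching the copper plate, with the left toggle pushed to its stop and the other two off; on the way the gripper probably pressed the spare with about 37 N without moving it, and I viewed 11 pictures, one over the limit of 10.

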